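Feel out a crossed clamp screw on the load-cell jig

ROBOT

A 6-joint arm with a two-finger parallel gripper is mounted at the origin on a cart in front of the work surface, level with it; the furniture and walls round the work are solid. World frame = base frame: x ahead of the robot, y to its left, z up, the work surface at z = 0. Lengths are in mm, angles in degrees, forces in N, time in s.
With the tool pointing down it reaches from about 350 to 850 mm from the base axis. Payload 8.1 kg.
Tool frame: the origin (TCP) lies between the finger pads; the fingertips stand 22 mm ahead of it and the grasp point (between the pads) lies 3 mm ahead of it; z points along the fingers, y is the direction in which the jaws open and shut (so a half turn about z gives the same grasp; the last joint's range is limited). The gripper opens to 85 mm and grips with 20 to 120 N. Pads are 22 mm wide; open, the fingers measure 114 mm over their backs; the gripper's body (76 mm by 85 mm) begins 54 mm behind the grasp point. The pads swing forward as they close: fully open they stand 13 mm farther back than shut.
Start: joints at [69.018, 7.471, 85.268, -0, 87.261, -4.893], TCP at [166.253, 576.512, 253.292] pointing down, gripper open.
Joint ranges: [-169.43, 169.43], [-51.17, 129.36], [1.28, 143.12], [-76.62, 256.62], [0, 156.53], [-152.29, 152.29]. Speed limits (degrees/s): [136.94, 136.94, 159.86, 180, 180, 180].

INTERFACE

Orientations are given as [roll, pitch, yaw] about the fixed x, y, z axes, in that order (R = Rz(yaw) Ry(pitch) Rx(roll)).
In Python, from bench import r gives the robot as it stands.
- The arm moves only by the tool drive_tool, never from a script. Its argument "moves" is a list of rows, each a list of 2 entries, a list of its own where there are three numbers: the shift along the world's x, y, z in mm, then the turn about the world's z in degrees. A call has exactly 8 rows; each row is the pose to reach, as a shift and turn from the pose commanded when the call began; what a row does not reach only later rows make up. A row lasts 1/12 s, in which the tool goes at most 41.7 mm and 7.16 degrees, less where a joint would pass 70% of its speed; a pose out of reach is approached as far as the arm can. A call with a gripper value outside its range is refused whole. "fingers" is the finger opening in mm, from 0 to 85.4, set as the call begins (left out, the last holds). The fingers move at their own pace and stop on an object; "squeeze" is the grip in N (left out, the last holds). Time passes only in rows, so rows that repeat a pose let the fingers close, or fill a call up. It gives the time, the measured TCP pose, the force and the opening at its end, in the units of the state.
- r.sense(): the state, without advancing time (a new reading comes with each control period).
- r.snapshot(name): name is "scene" or "top" or "wrist"; returns a dict with "pixels" (400x640x3 uint8, red, green, blue), "camera_matrix" (3x3 intrinsics, pixels), "k1" (the pictures are not rectified: a ray, as slopes to the right and down, at radius r is drawn at 1 + k1 r^2 times it, then the intrinsics apply), "xyz" and "orientation" of the camera in the world. Camera axes: x right, y down, z forward; pixel columns grow to the right and rows downward; lengths in mm; the calibration is good to about 2 mm. A picture is of the moment at which its call begins. There is no depth.
- r.hand_in(): hands the job in, once; it reports no verdict.
The state is a dict: "time": time; "joint_pos": joint angles; "qd": joint speeds; "joint_efforts": joint torques, N m; "tool_pos": TCP position; "tcp_rot": TCP orientation; "ft_force": force on the tool from outside, world axes, zero at the start; "wrist_torque": the same for the moment, N m; "finger_gap": finger opening in mm.
Only numpy, scipy, OpenCV 4.12 (cv2) and the standard library are available. Lean on these libraries where they do the work, as an engineer would, in place of code of your own. Each camera call takes 0.05 s, during which the arm holds its last target.

TASK

Take the wing screw on the load-cell jig and turn it gently clockwise (seen from above) to start it. Its thread is crossed: as soon as it binds and begins to drag the brass nut round with it, stop rather than force it, back it off counter-clockwise by about an eighth of a turn so that it is loose again, and let go.

Things in the scene. Friction and masses are not known exactly. Their poses are not given: they have to be found in the camera images.
- wing_grip (a point): Centre of the wing screw's steel handle, an upright flat bar 48 mm long (x), 12 mm thick (y), 28 mm high (z), rounded edges; grip it from above across the 12 mm. The point lies on the screw's upright axis, 63 mm above the bench, so it stays put as the screw turns. Under the bar: an 11 mm stem with a flange 22 mm wide at its foot, top 31 mm above the bench, then the brass nut.
- jig: Dark steel jig plate, 80 (x) x 200 (y) x 12 mm, fixed to the bench; origin: centre of its underside, z up. The wing screw stands at y = +55 mm. At y = -70 mm is another screw with a low round knurled head, 26 mm wide, top 31 mm above the bench: already home, not part of the job. A small load cell lies between them, top 29 mm above the bench.
- wing (a joint): Angle of the wing screw in the brass nut, rad; grows as it is turned clockwise seen from above. It starts anywhere in its free turning (0.02 N m of friction), 0.4 to 1.3 rad short of where the crossed thread binds; there the reading stops growing and screw and nut turn as one. Counter-clockwise it is free for at least 0.9 rad from the start.
- nut (a joint): Twist of the brass nut (hexagon, 42 mm over corners, 10 mm high, pointer tab 32 mm from the axis) in its spring seat, rad; 0 at rest, grows clockwise seen from above. Within 0.03 of 0 while the screw turns freely; once it binds, the nut is dragged along against 1.5 N m per rad. More than 0.4 rad (0.6 N m) is forcing it. It springs back.

How it is judged:
By the outcome, as a careful person would: the job done as asked, in the order asked, and still so for the second after the job is handed in, with the robot touching nothing.
It also fails if it takes over 48 s, if anything falls off the work surface, if the arm or the gripper's body presses on something with over 40 N, if the wrist force passes 120 N, or if a joint passes its speed limit or range.

## Working session

There is one attempt and no reset: what is moved stays moved. The work goes in short steps, Python scripts to look and compute and a tool call to move; the robot and the scene stay as the last step left them, time stands still between calls to the robot, and variables do not carry over. Pictures are saved under pics/ and viewed, and the job is handed in when it is done.

Besides the shell and the picture viewer there is one more tool, called by a JSON object that holds its "api" and its "payload", one argument or row to a line. drive_tool: Moves the arm, as the interface text tells. Its arguments: {"type":"object","properties":{"moves":{"type":"array","items":{"type":"array"}},"fingers":{"type":"number"},"squeeze":{"type":"number"}},"required":["moves"]}

```bash
ls; mkdir -p pics; python3 - <<'E'
from bench import r
import cv2
print(r.sense())
for n in("scene","top","wrist"):
    s=r.snapshot(n); cv2.imwrite(f"pics/a_{n}.png",s["pixels"][:,:,::-1]); print(n,s["camera_matrix"].tolist(),s["k1"],s["xyz"],s["orientation"])
E
```

```text
pics
{'time': 0.0, 'joint_pos': array([ 6.90206731e+01,  7.51456428e+00,  8.53309964e+01,  9.58018012e-04,
        8.72633406e+01, -4.89630824e+00]), 'qd': array([-0.07436005,  0.02324622, -0.01610472, -0.03054547,  0.00261513,
       -0.08102423]), 'joint_efforts': array([ 2.19685317e-03, -5.69389093e+01, -5.00555205e+01, -2.36583146e-04,
        1.45594400e-02,  2.39296092e-06]), 'tool_pos': array([166.03289709, 576.01772517, 252.23362987]), 'tcp_rot': array([-1.79891578e+02, -1.02483621e-02,  1.63916925e+02]), 'ft_force': array([ 0.17358386, -0.3094036 ,  0.137252  ]), 'wrist_torque': array([0.02748809, 0.03207532, 0.01494559]), 'finger_gap': 85.28204554875794}
scene [[487.98773567627154, 0.0, 318.6908398700374], [0.0, 487.98773567627154, 202.26159913263064], [0.0, 0.0, 1.0]] 0.028346834528001085 [ 156.13307495 -776.08254296  581.29643816] [-127.44179683   -0.3893025   -33.81553186]
top [[366.5119891409003, 0.0, 319.3028620267485], [0.0, 366.5119891409003, 202.4684991138123], [0.0, 0.0, 1.0]] -0.07733414775615587 [ 359.82087968 -228.67835297  897.66837509] [-167.37902172    0.2109831   -86.88177029]
wrist [[279.6842197225705, 0.0, 316.52267141689475], [0.0, 279.6842197225705, 200.00509521419616], [0.0, 0.0, 1.0]] -0.02524728390648484 [ 88.72184523 599.43866129 373.04372921] [1.61698555e+02 1.05078983e-01 7.39273851e+01]
```

View pics/a_scene.png

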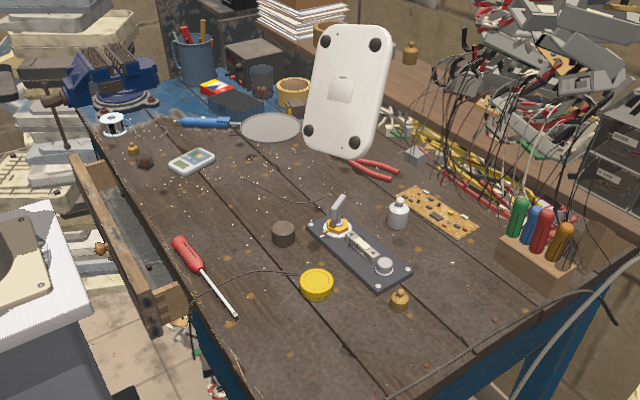

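View pics/a_top.png

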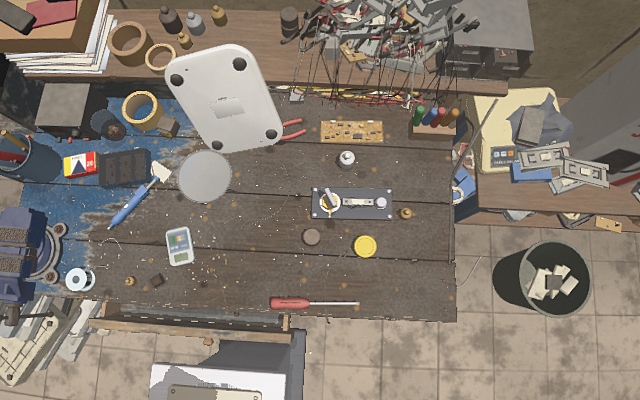

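View pics/a_wrist.png

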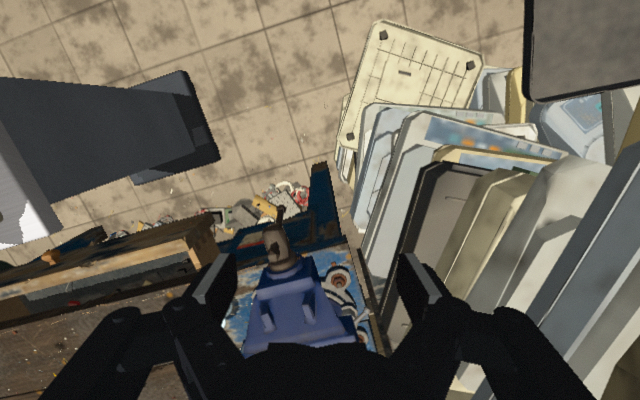

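```bash
cat > h.py <<'E'
import numpy as np,cv2
from scipy.spatial.transform import Rotation as R
def ray(s,uv):
    K=np.array(s["camera_matrix"]);k=s["k1"]
    d=np.array([(uv[0]-K[0,2])/K[0,0],(uv[1]-K[1,2])/K[1,1]]);u=d.copy()
    for _ in range(20):u=d/(1+k*(u@u))
    Rm=R.from_euler('xyz',s["orientation"],degrees=True).as_matrix()
    return np.array(s["xyz"]),Rm@np.array([u[0],u[1],1])
def onz(s,uv,z):
    o,d=ray(s,uv);return o+d*(z-o[2])/d[2]
def px(s,p):
    Rm=R.from_euler('xyz',s["orientation"],degrees=True).as_matrix()
    c=Rm.T@(np.array(p)-s["xyz"]);u=c[:2]/c[2];u=u*(1+s["k1"]*(u@u));K=np.array(s["camera_matrix"])
    return u*[K[0,0],K[1,1]]+K[:2,2]
def crop(s,x0,y0,x1,y1,f,name):
    im=s["pixels"][y0:y1,x0:x1,::-1];cv2.imwrite(name,cv2.resize(im,None,fx=f,fy=f,interpolation=cv2.INTER_NEAREST))
E
python3 - <<'E'
from bench import r
from h import *
t=r.snapshot("top");c=r.snapshot("scene")
crop(t,300,180,400,230,8,"pics/b_top.png");crop(c,300,185,420,295,5,"pics/b_sc.png")
for uv in [(312,188),(393,188),(394,218),(313,219),(330,202)]: print(uv,onz(t,uv,12))
print(onz(t,(330,202),77))
E
```

```text
(312, 188) [ 593.68134703 -194.39517192   12.        ]
(393, 188) [ 604.63383233 -396.94386729   12.        ]
(394, 218) [ 528.41798379 -400.21132532   12.        ]
(313, 219) [ 515.35376153 -201.46048043   12.        ]
(330, 202) [ 560.26894785 -241.02785441   12.        ]
[ 545.55788353 -240.12151337   77.        ]
```

View pics/b_top.png

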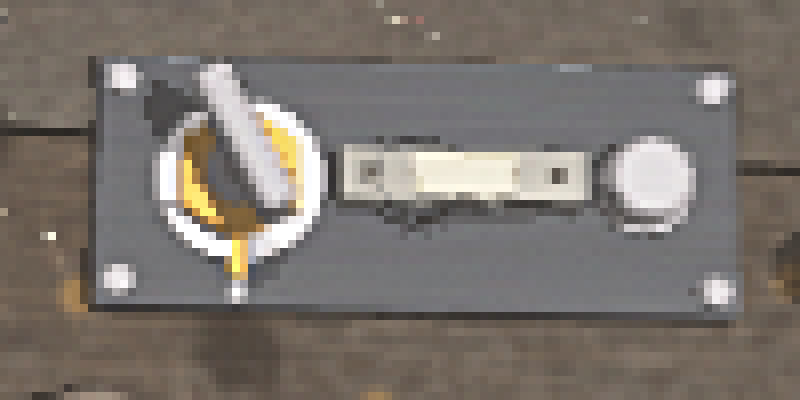

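View pics/b_sc.png

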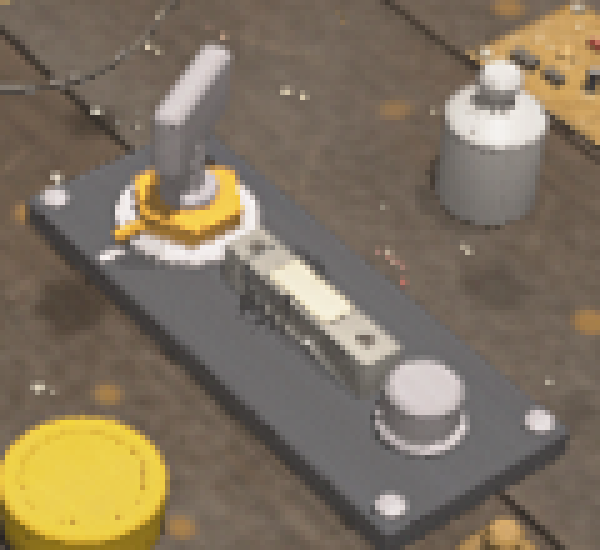

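```bash
python3 - <<'E'
from bench import r
from h import *
t=r.snapshot("top");c=r.snapshot("scene")
for a in [(327.0,188.3),(335.4,205.2)]: print('top bar',onz(t,a,77))
for a in [(300+162/5,185+112/5),(300+222/5,185+50/5)]: print('sc bar',onz(c,a,77))
print('ring',onz(t,(330.1,202.4),12.5), 'sc',onz(c,(300+187/5,185+217/5),12.5))
g=t["pixels"]
for a in [(311.8,187),(392,188),(392.3,220),(311.8,218.5)]: print(onz(t,a,12))
E
```

```text
top bar [ 577.6562894 -231.6286153   77.       ]
top bar [ 538.71519359 -252.83550209   77.        ]
sc bar [ 536.83981839 -255.19877156   77.        ]
sc bar [ 574.30918789 -238.06865052   77.        ]
ring [ 559.15542627 -241.31676217   12.5       ] sc [ 557.8951475 -243.49386     12.5      ]
[ 596.23624334 -193.74346442   12.        ]
[ 604.49608674 -394.42903469   12.        ]
[ 523.20576424 -396.07404242   12.        ]
[ 516.43771791 -198.44864282   12.        ]
```

{"api": "drive_tool", "payload": {
  "moves": [
    [[16, -34, 0], -5.7],
    [[33, -68, 0], -11.4],
    [[49, -102, 0], -17.1],
    [[66, -136, 0], -22.8],
    [[82, -170, 0], -28.5],
    [[98, -204, 0], -34.2],
    [[115, -238, 0], -40],
    [[131, -272, 0], -46]
  ],
  "fingers": 60,
  "squeeze": 40
}}

```text
time: 1.02
tool_pos: [297.6, 302.9, 253.4]
tcp_rot: [180.0, -0.0, 117.7]
ft_force: [1.1, 1.0, -0.1]
finger_gap: 59.9
```

{"api": "drive_tool", "payload": {
  "moves": [
    [[16, -34, 0], -5.7],
    [[33, -68, 0], -11.4],
    [[49, -102, 0], -17.1],
    [[66, -136, 0], -22.8],
    [[82, -170, 0], -28.5],
    [[98, -204, 0], -34.2],
    [[115, -238, 0], -40],
    [[131, -272, 0], -46]
  ]
}}

```text
time: 1.68
tool_pos: [428.8, 30.6, 253.6]
tcp_rot: [179.9, -0.0, 71.6]
ft_force: [0.4, 0.1, -0.9]
finger_gap: 59.7
```

{"api": "drive_tool", "payload": {
  "moves": [
    [[16, -34, -6], -5.7],
    [[33, -68, -12], -11.4],
    [[49, -102, -18], -17.1],
    [[66, -136, -24], -22.8],
    [[82, -170, -30], -28.5],
    [[98, -204, -36], -34.2],
    [[115, -240, -43], -40],
    [[131, -273, -50], -45]
  ]
}}

```text
time: 2.35
tool_pos: [559.8, -242.8, 202.9]
tcp_rot: [180.0, -0.0, 26.6]
ft_force: [0.1, 0.8, 0.5]
finger_gap: 60.1
```

```bash
python3 - <<'E'
from bench import r
from h import *
w=r.snapshot("wrist");print(r.sense()["tool_pos"],r.sense()["tcp_rot"],r.sense()["time"],w["xyz"],px(w,(559,-241,77)))
cv2.imwrite("pics/c_w.png",w["pixels"][:,:,::-1])
E
```

```text
[ 560.24446902 -247.76705584  199.30100804] [1.79988875e+02 1.61093250e-01 2.60771276e+01] 2.4 [ 632.26118153 -205.80013176  323.64508741] [315.00213339 199.48694938]
```

View pics/c_w.png

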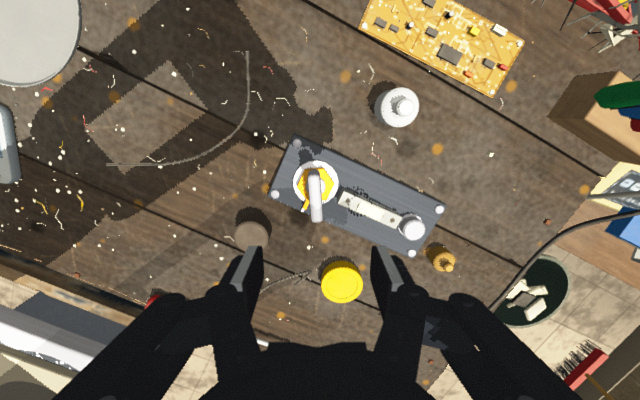

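```bash
python3 - <<'E'
from bench import r
from h import *
w=r.snapshot("wrist");s=r.sense();print(s["tool_pos"],s["tcp_rot"],w["xyz"],w["orientation"],s["wrist_torque"])
crop(w,265,130,375,230,7,"pics/d_w.png")
E
```

```text
[ 559.02261901 -244.70874854  199.63633581] [-179.86199718    0.1842356    26.4820316 ] [ 633.35301815 -211.28192959  319.78197   ] [ 1.61484496e+02 -1.86822734e-03 -6.39040600e+01] [0.03369451 0.00200272 0.01583275]
```

View pics/d_w.png

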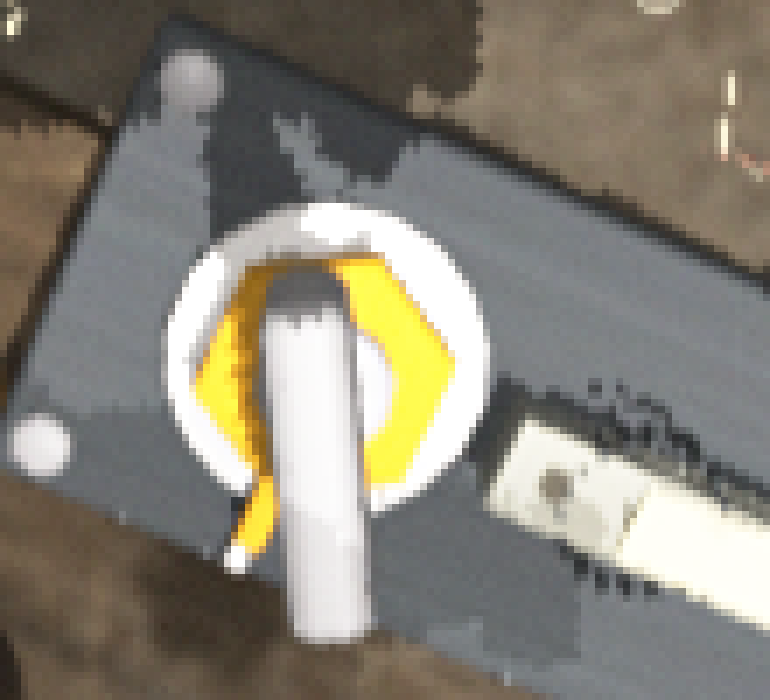

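```bash
python3 - <<'E'
from bench import r
from h import *
w=r.snapshot("wrist");s=r.sense();print(s["time"],s["tool_pos"],s["tcp_rot"],w["xyz"],w["orientation"])
f=lambda a,b:(265+a/7,130+b/7)
A=onz(w,f(306,305),77);B=onz(w,f(330,638),77);print(A,B,(A+B)/2,np.degrees(np.arctan2(*(A-B)[1::-1])),np.linalg.norm(A-B))
print('ring',onz(w,f(326,357),12.5))
E
```

```text
2.5 [ 558.72485823 -242.48100326  200.82591454] [-1.79833021e+02  1.30781862e-01  2.67191774e+01] [ 632.03795332 -207.98415477  320.07972496] [ 1.61459773e+02  1.48330473e-01 -6.35033481e+01]
[ 577.87296862 -226.52792388   77.        ] [ 538.18518831 -249.46360397   77.        ] [ 558.02907846 -237.99576393   77.        ] 30.023738373082402 45.83846995130458
ring [ 557.20183846 -238.12554813   12.5       ]
```

{"api": "drive_tool", "payload": {
  "moves": [
    [[0, 1, -15], 1],
    [[-1, 1, -30], 2],
    [[-1, 2, -45], 2],
    [[-1, 2, -60], 2],
    [[-1, 2, -60], 2],
    [[-1, 2, -60], 2],
    [[-1, 2, -60], 2],
    [[-1, 2, -60], 2]
  ]
}}

```text
time: 3.17
tool_pos: [559.1, -238.5, 145.2]
tcp_rot: [179.9, -0.1, 29.0]
ft_force: [-0.8, -0.2, -0.9]
finger_gap: 59.8
```

```bash
python3 - <<'E'
from bench import r
from h import *
import pickle
w=r.snapshot("wrist");s=r.sense();print(s["time"],s["tool_pos"],s["tcp_rot"],w["xyz"],w["orientation"],px(w,(558.5,-241,77)))
pickle.dump(w,open("w.pkl","wb"))
crop(w,240,120,400,320,3.9,"pics/e_w.png");cv2.imwrite("pics/e_full.png",w["pixels"][:,:,::-1])
E
```

```text
3.2167 [ 559.09921632 -238.64409945  145.10598788] [ 1.79876799e+02 -8.52898950e-02  2.89386435e+01] [ 629.76046609 -198.51881436  266.05783528] [ 1.61732327e+02 -1.16986194e-01 -6.10345711e+01] [319.61256367 226.50443086]
```

View pics/e_full.png

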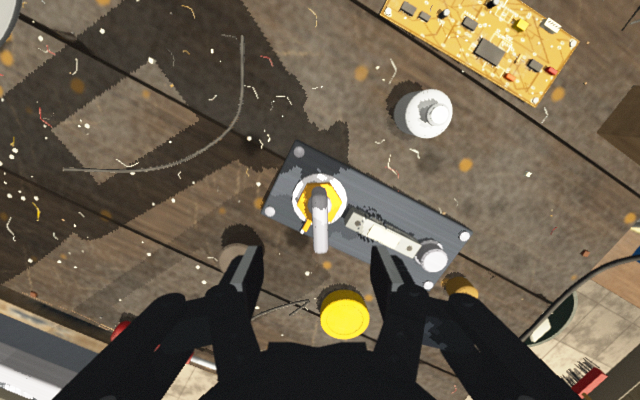

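```bash
python3 - <<'E'
from h import *
import pickle
w=pickle.load(open("w.pkl","rb"));crop(w,280,160,360,260,6,"pics/f.png")
E
```

```text
(no output)
```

View pics/f.png

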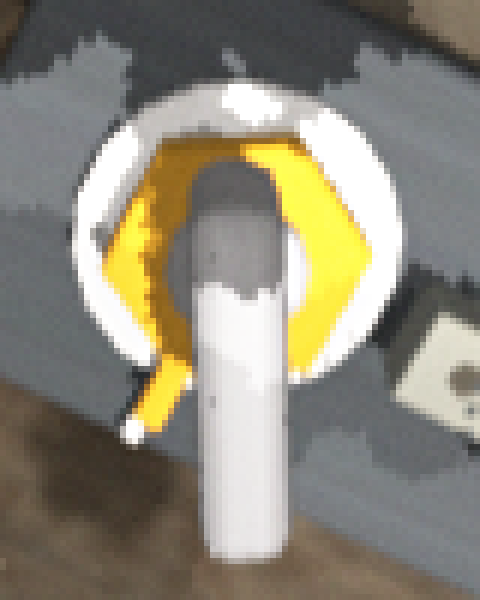

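```bash
python3 - <<'E'
from h import *
import pickle
w=pickle.load(open("w.pkl","rb"))
f=lambda a,b:(280+a/6,160+b/6)
A=onz(w,f(236,215),77);B=onz(w,f(247,556),77);print(A,B,(A+B)/2,np.degrees(np.arctan2(*(A-B)[1::-1])),np.linalg.norm(A-B))
print('ring',onz(w,f(238.5,235),12.5))
E
```

```text
[ 579.03280482 -229.31450174   77.        ] [ 540.1894438  -252.57232069   77.        ] [ 559.61112431 -240.94341121   77.        ] 30.911453052623898 45.27397527933245
ring [ 559.00870493 -241.79138137   12.5       ]
```

{"api": "drive_tool", "payload": {
  "moves": [
    [[0.5, -1, -14], 0.5],
    [[0.7, -2.8, -28], 1],
    [[0.7, -2.8, -42], 1],
    [[0.7, -2.8, -55], 1],
    [[0.7, -2.8, -65], 1],
    [[0.7, -2.8, -73], 1],
    [[0.7, -2.8, -77], 1],
    [[0.7, -2.8, -77], 1]
  ]
}}

```text
time: 3.88
tool_pos: [558.2, -240.9, 64.7]
tcp_rot: [-179.9, 0.1, 29.9]
ft_force: [-0.2, 0.1, -0.1]
finger_gap: 60.2
```

```bash
python3 - <<'E'
from bench import r
from h import *
w=r.snapshot("wrist");t=r.snapshot("top");c=r.snapshot("scene");s=r.sense();print(s["time"],s["tool_pos"],s["tcp_rot"],s["ft_force"],s["wrist_torque"])
a=cv2.resize(w["pixels"][150:350,220:420,::-1],None,fx=2,fy=2);b=cv2.resize(c["pixels"][170:300,280:410,::-1],(400,400));cv2.imwrite("pics/g.png",np.hstack([a,b]))
E
```

```text
4.0333 [ 559.49314941 -241.53356579   67.03126261] [ 1.79944337e+02 -3.75172376e-02  2.99099703e+01] [ 0.20888343  0.12901593 -0.51338468] [-0.00576399  0.03458288 -0.00806193]
```

View pics/g.png

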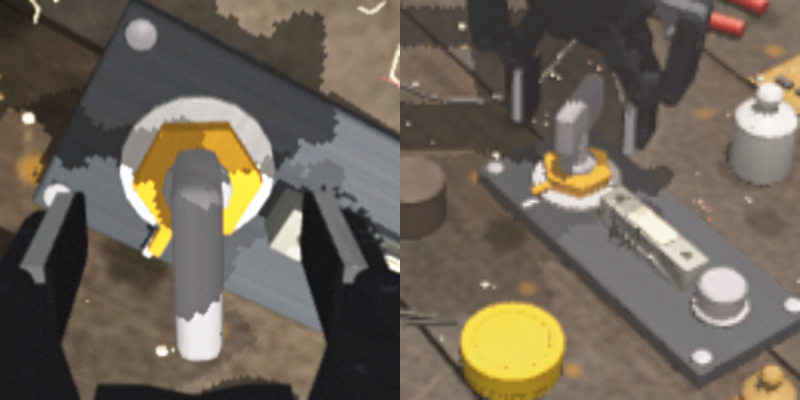

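{"api": "drive_tool", "payload": {
  "moves": [
    [[0, 0, 0], 0],
    [[0, 0, 0], 0],
    [[0, 0, 0], 0],
    [[0, 0, 0], 0],
    [[0, 0, 0], 0],
    [[0, 0, 0], 0],
    [[0, 0, 0], 0],
    [[0, 0, 0], 0]
  ],
  "fingers": 0,
  "squeeze": 40
}}

```text
time: 4.7
tool_pos: [559.2, -241.5, 66.8]
tcp_rot: [180.0, -0.0, 29.9]
ft_force: [-0.5, 0.4, 5.0]
finger_gap: 11.2
```

```bash
cat > look.py <<'E'
import sys
from bench import r
from h import *
n=sys.argv[1]
w=r.snapshot("wrist");t=r.snapshot("top");c=r.snapshot("scene");s=r.sense();print(s["time"],s["tool_pos"].round(1),s["tcp_rot"].round(2),s["ft_force"].round(2),s["wrist_torque"].round(3),s["finger_gap"],s["joint_pos"][5])
a=cv2.resize(w["pixels"][150:350,220:420,::-1],None,fx=2,fy=2);b=cv2.resize(c["pixels"][210:250,320:360,::-1],(400,400),interpolation=cv2.INTER_CUBIC);cv2.imwrite(f"pics/{n}.png",np.hstack([a,b]))
E
python3 look.py h1
```

```text
4.85 [ 559.2 -241.5   66.8] [ 1.7996e+02 -2.0000e-02  2.9910e+01] [-0.2   0.66  5.91] [0.069 0.181 0.029] 11.47537066708584 31.91403828521726
```

View pics/h1.png

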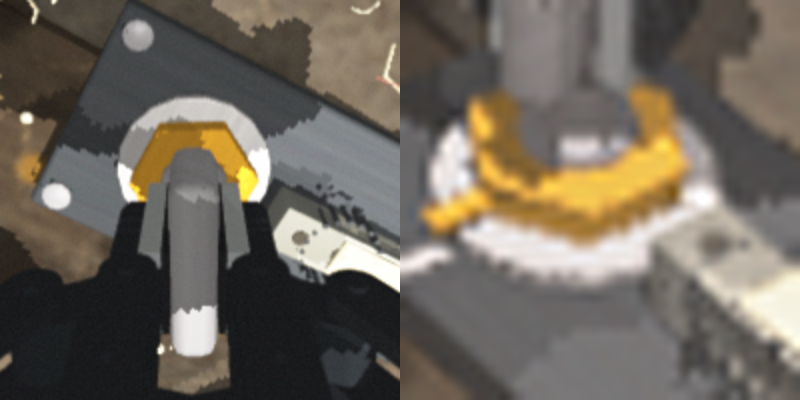

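{"api": "drive_tool", "payload": {
  "moves": [
    [[0, 0, 0], -2],
    [[0, 0, 0], -4],
    [[0, 0, 0], -6],
    [[0, 0, 0], -8],
    [[0, 0, 0], -10],
    [[0, 0, 0], -12],
    [[0, 0, 0], -14],
    [[0, 0, 0], -16]
  ]
}}

```text
time: 5.52
tool_pos: [559.3, -241.6, 66.8]
tcp_rot: [180.0, -0.0, 13.8]
ft_force: [-0.8, -0.4, 5.8]
finger_gap: 11.4
```

```bash
python3 look.py h2
```

```text
5.6667 [ 559.3 -241.6   66.8] [ 1.7996e+02 -3.0000e-02  1.3940e+01] [-1.04 -0.02  5.23] [-0.093  0.144 -0.005] 11.25889969934751 47.88778555739003
```

View pics/h2.png

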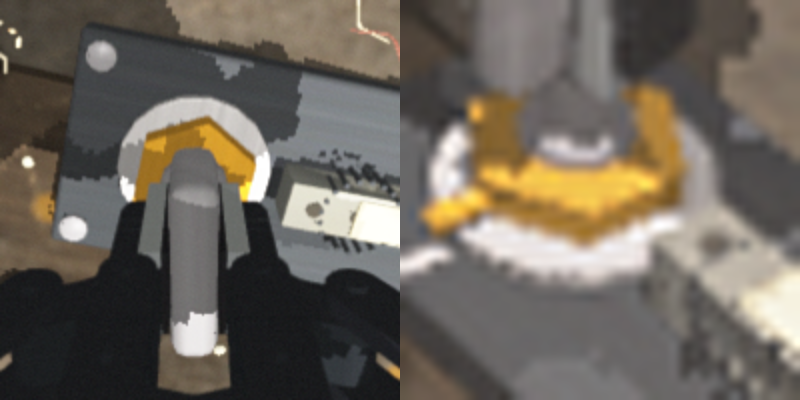

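{"api": "drive_tool", "payload": {
  "moves": [
    [[0, 0, 0], -1],
    [[0, 0, 0], -2],
    [[0, 0, 0], -3],
    [[0, 0, 0], -4],
    [[0, 0, 0], -5],
    [[0, 0, 0], -6],
    [[0, 0, 0], -7],
    [[0, 0, 0], -7]
  ]
}}

```text
time: 6.33
tool_pos: [559.3, -241.7, 66.8]
tcp_rot: [180.0, -0.0, 6.9]
ft_force: [-0.7, -0.8, 4.8]
finger_gap: 10.8
```

```bash
python3 look.py h3
```

```text
6.4833 [ 559.3 -241.7   66.8] [ 1.7995e+02 -4.0000e-02  6.9600e+00] [-0.87 -0.34  5.02] [-0.212  0.067 -0.056] 11.628089558101731 54.86381871083108
```

{"api": "drive_tool", "payload": {
  "moves": [
    [[0, 0, 0], -1],
    [[0, 0, 0], -2],
    [[0, 0, 0], -3],
    [[0, 0, 0], -4],
    [[0, 0, 0], -5],
    [[0, 0, 0], -6],
    [[0, 0, 0], -6],
    [[0, 0, 0], -6]
  ]
}}

```text
time: 7.15
tool_pos: [559.3, -241.8, 66.8]
tcp_rot: [180.0, -0.1, 1.0]
ft_force: [-0.9, -1.2, 3.9]
finger_gap: 11.7
```

```bash
python3 look.py h4
```

```text
7.3 [ 559.3 -241.8   66.8] [ 1.7995e+02 -5.0000e-02  9.6000e-01] [-0.41 -1.17  4.89] [-0.239  0.092 -0.027] 11.673930848023131 60.86279551421347
```

View pics/h4.png

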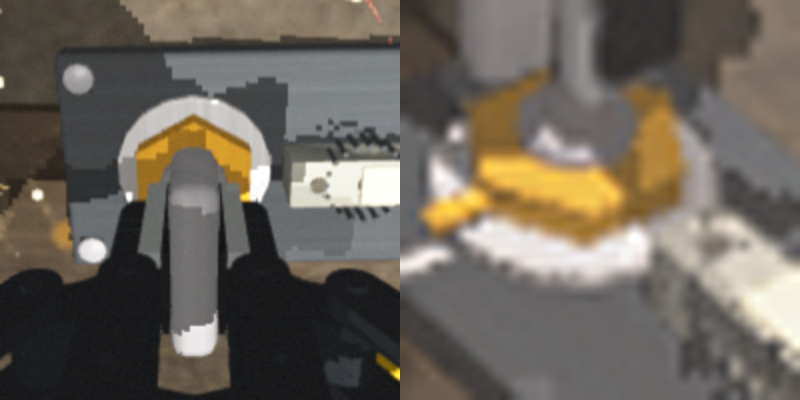

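Scene view: pointer still at (435,217) of the montage, nut unmoved; the torque shows no binding. Continuing.

{"api": "drive_tool", "payload": {
  "moves": [
    [[0, 0, 0], -1],
    [[0, 0, 0], -2],
    [[0, 0, 0], -3],
    [[0, 0, 0], -4],
    [[0, 0, 0], -5],
    [[0, 0, 0], -6],
    [[0, 0, 0], -6],
    [[0, 0, 0], -6]
  ]
}}

```text
time: 7.97
tool_pos: [559.3, -241.8, 66.8]
tcp_rot: [180.0, -0.1, -5.1]
ft_force: [-1.8, -1.6, 4.6]
finger_gap: 11.6
```

```bash
python3 look.py h5
```

```text
8.1167 [ 559.3 -241.8   66.8] [ 1.7995e+02 -6.0000e-02 -5.0500e+00] [-0.34 -2.04  5.16] [-0.257  0.093 -0.029] 11.447866907973724 66.86835402780545
```

{"api": "drive_tool", "payload": {
  "moves": [
    [[0, 0, 0], -1],
    [[0, 0, 0], -2],
    [[0, 0, 0], -3],
    [[0, 0, 0], -4],
    [[0, 0, 0], -5],
    [[0, 0, 0], -6],
    [[0, 0, 0], -6],
    [[0, 0, 0], -6]
  ]
}}

```text
time: 8.78
tool_pos: [559.3, -241.9, 66.8]
tcp_rot: [180.0, -0.1, -11.1]
ft_force: [-0.3, -2.1, 5.6]
finger_gap: 11.5
```

```bash
python3 look.py h6
```

```text
8.9333 [ 559.3 -241.9   66.8] [ 1.7995e+02 -6.0000e-02 -1.1050e+01] [ 0.27 -1.8   5.17] [-0.372  0.146 -0.024] 11.411487278309238 72.86816799941819
```

View pics/h6.png

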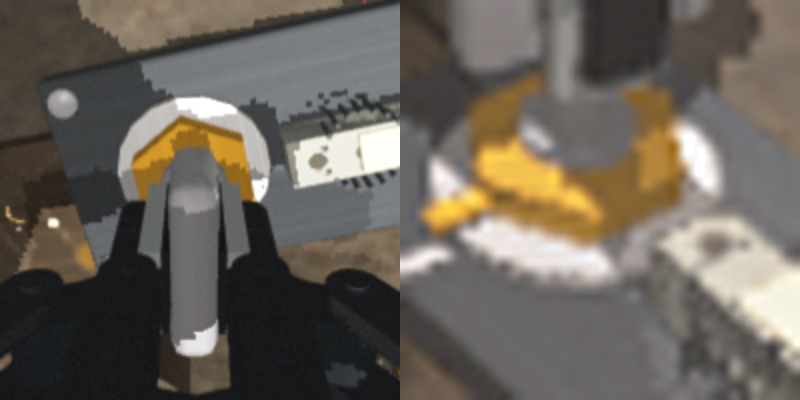

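{"api": "drive_tool", "payload": {
  "moves": [
    [[0, 0, 0], -1],
    [[0, 0, 0], -2],
    [[0, 0, 0], -3],
    [[0, 0, 0], -4],
    [[0, 0, 0], -5],
    [[0, 0, 0], -5],
    [[0, 0, 0], -5],
    [[0, 0, 0], -5]
  ]
}}

```text
time: 9.6
tool_pos: [559.3, -241.9, 66.8]
tcp_rot: [180.0, -0.1, -16.1]
ft_force: [0.7, -2.0, 5.1]
finger_gap: 11.4
```

```bash
python3 look.py h7
```

```text
9.75 [ 559.3 -241.9   66.8] [ 1.7995e+02 -6.0000e-02 -1.6070e+01] [-1.29 -1.87  6.42] [-0.371  0.089  0.001] 11.377506848715846 77.88485519100543
```

View pics/h7.png

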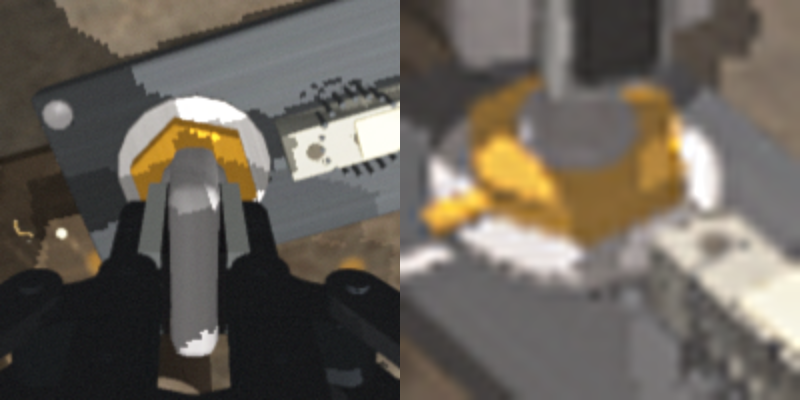

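{"api": "drive_tool", "payload": {
  "moves": [
    [[0, 0, 0], -1],
    [[0, 0, 0], -2],
    [[0, 0, 0], -3],
    [[0, 0, 0], -4],
    [[0, 0, 0], -5],
    [[0, 0, 0], -5],
    [[0, 0, 0], -5],
    [[0, 0, 0], -5]
  ]
}}

```text
time: 10.42
tool_pos: [559.3, -241.9, 66.8]
tcp_rot: [180.0, -0.1, -21.1]
ft_force: [-1.0, -2.8, 4.4]
finger_gap: 11.6
```

```bash
python3 look.py h8
```

```text
10.5667 [ 559.3 -242.    66.8] [ 1.7996e+02 -7.0000e-02 -2.1070e+01] [-0.22 -2.48  5.18] [-0.446  0.145 -0.053] 11.844009489675747 82.88331283317471
```

View pics/h8.png

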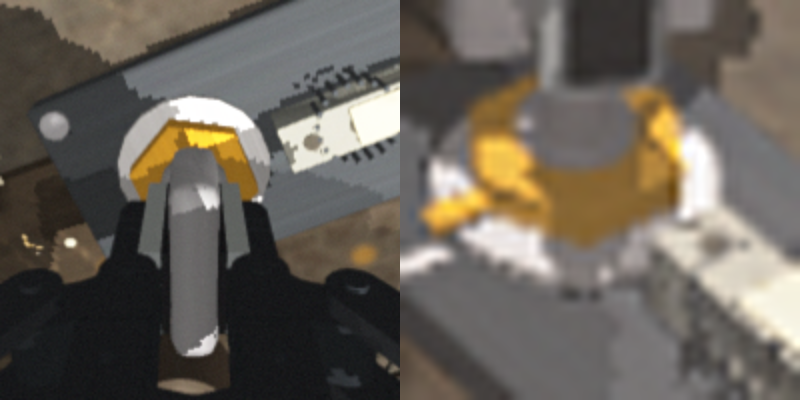

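Pointer still at (435,217): not bound yet (51° turned). Another small step.

{"api": "drive_tool", "payload": {
  "moves": [
    [[0, 0, 0], -1],
    [[0, 0, 0], -2],
    [[0, 0, 0], -3],
    [[0, 0, 0], -4],
    [[0, 0, 0], -5],
    [[0, 0, 0], -5],
    [[0, 0, 0], -5],
    [[0, 0, 0], -5]
  ]
}}

```text
time: 11.23
tool_pos: [559.3, -242.0, 66.8]
tcp_rot: [180.0, -0.1, -26.1]
ft_force: [-0.7, -3.2, 4.8]
finger_gap: 11.4
```

```bash
python3 look.py h9
```

```text
11.3833 [ 559.2 -242.    66.8] [ 1.7995e+02 -7.0000e-02 -2.6060e+01] [-1.47 -2.47  4.39] [-0.517  0.168  0.128] 11.161626682487636 87.88033474398075
```

View pics/h9.png

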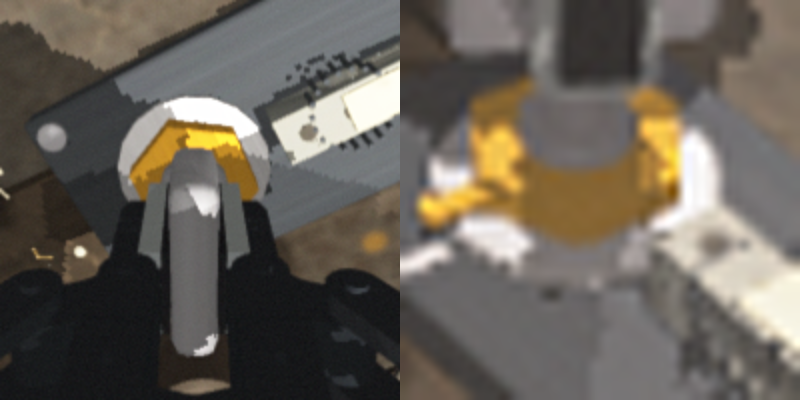

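```bash
python3 - <<'E'
from bench import r
from h import *
T=[]
for i in range(6):
    c=r.snapshot("scene");T.append(r.sense()["wrist_torque"][2])
print(np.round(T,3))
for n in("h1","h4","h6","h7","h8","h9"):
    im=cv2.imread(f"pics/{n}.png")[:,400:]
    hsv=cv2.cvtColor(im,cv2.COLOR_BGR2HSV); m=((hsv[:,:,1]>150)&(hsv[:,:,0]>12)&(hsv[:,:,0]<30)&(hsv[:,:,2]>120)).astype(np.uint8)
    ys,xs=np.nonzero(m[:,:62]); print(n,xs.min(),ys.mean(),len(ys))
E
```

```text
[0.107 0.122 0.056 0.097 0.114 0.104]
h1 26 217.1029810298103 738
h4 26 215.4206549118388 794
h6 27 215.41454081632654 784
h7 26 215.36020151133502 794
h8 26 215.30299251870323 802
h9 21 208.74757281553397 927
```

{"api": "drive_tool", "payload": {
  "moves": [
    [[0, 0, 0], 2],
    [[0, 0, 0], 5],
    [[0, 0, 0], 8],
    [[0, 0, 0], 12],
    [[0, 0, 0], 15],
    [[0, 0, 0], 18],
    [[0, 0, 0], 22],
    [[0, 0, 0], 25]
  ]
}}

```text
time: 12.35
tool_pos: [559.3, -241.7, 66.8]
tcp_rot: [180.0, -0.0, -0.9]
ft_force: [-0.2, -1.3, 5.4]
finger_gap: 11.2
```

{"api": "drive_tool", "payload": {
  "moves": [
    [[0, 0, 0], 4],
    [[0, 0, 0], 8],
    [[0, 0, 0], 12],
    [[0, 0, 0], 16],
    [[0, 0, 0], 20],
    [[0, 0, 0], 24],
    [[0, 0, 0], 24],
    [[0, 0, 0], 24]
  ]
}}

```text
time: 13.02
tool_pos: [559.3, -241.5, 66.8]
tcp_rot: [180.0, -0.0, 23.0]
ft_force: [-0.1, -0.9, 5.3]
finger_gap: 11.6
```

```bash
python3 look.py i1
```

```text
13.1667 [ 559.3 -241.5   66.8] [ 1.7996e+02 -3.0000e-02  2.2940e+01] [-0.45 -0.69  5.05] [-0.1    0.145 -0.016] 11.530435715099275 38.8859567474865
```

View pics/i1.png

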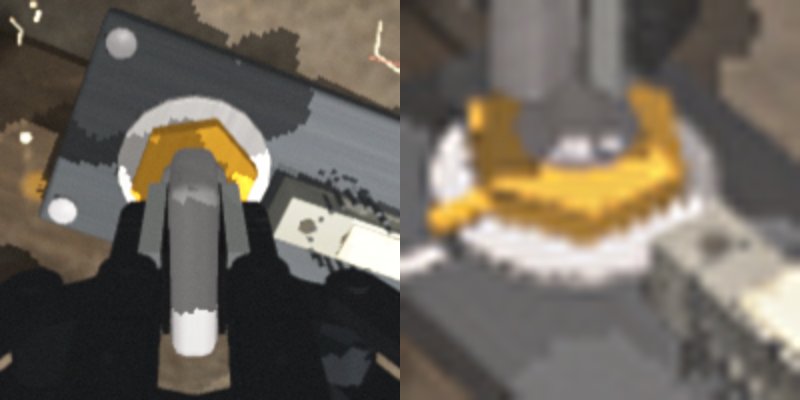

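Pointer back at rest (435,217), torque ~0. Releasing and retreating upward.

{"api": "drive_tool", "payload": {
  "moves": [
    [[0, 0, 0], 0],
    [[0, 0, 0], 0],
    [[0, 0, 0], 0],
    [[0, 0, 0], 0],
    [[0, 0, 0], 0],
    [[0, 0, 0], 0],
    [[0, 0, 0], 0],
    [[0, 0, 0], 0]
  ],
  "fingers": 60
}}

```text
time: 13.83
tool_pos: [558.9, -241.3, 66.3]
tcp_rot: [-180.0, 0.0, 22.9]
ft_force: [-0.3, 0.7, -0.3]
finger_gap: 60.0
```

{"api": "drive_tool", "payload": {
  "moves": [
    [[0, 0, 5], 0],
    [[0, 0, 15], 0],
    [[0, 0, 30], 0],
    [[0, 0, 50], 0],
    [[0, 0, 70], 0],
    [[0, 0, 90], 0],
    [[0, 0, 100], 0],
    [[0, 0, 100], 0]
  ]
}}

```text
time: 14.5
tool_pos: [560.9, -242.3, 170.6]
tcp_rot: [179.7, -0.2, 22.9]
ft_force: [0.1, 0.0, 0.7]
finger_gap: 59.7
```

```bash
sed -i 's/\[150:350,220:420/[130:330,220:420/' look.py; python3 look.py j1; python3 - <<'E'
from bench import r
from h import *
t=r.snapshot("wrist");crop(t,270,140,370,240,6,"pics/j2.png")
import pickle;pickle.dump(t,open("w2.pkl","wb"))
E
```

```text
14.65 [ 558.5 -241.   165.3] [-1.7994e+02  5.0000e-02  2.2910e+01] [-0.69  0.71 -0.31] [-0.016 -0.014  0.002] 60.081322698325906 38.91501031912602
```

View pics/j1.png

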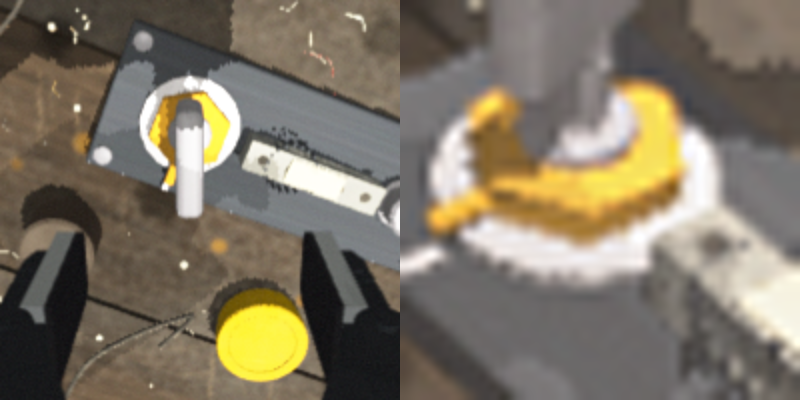

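View pics/j2.png

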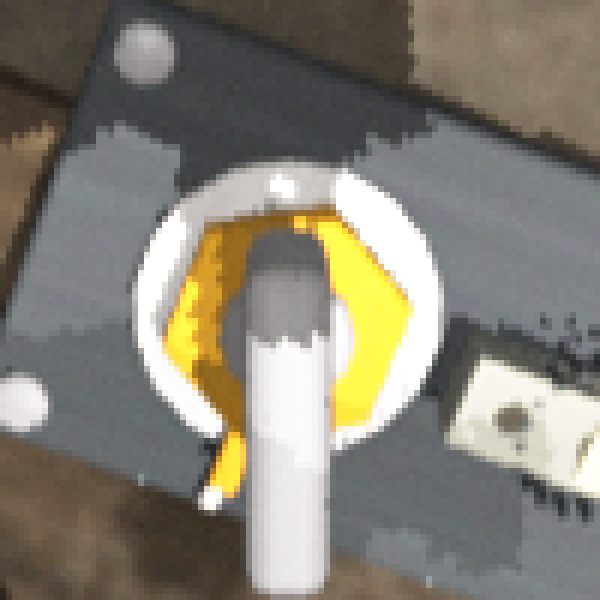

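```bash
python3 - <<'E'
from bench import r
print(r.hand_in())
E
```

```text
the job is handed in; nothing more can be done
None
```

I turned the wing screw clockwise until it bound, backed it off by about an eighth of a turn, let go and handed the job in. The robot's clock read about 14.7 s of the 48 s allowed. The hand-in reports no verdict.

- **Turning in:** I gripped the handle at about (559, -241) mm with 40 N and turned it in small steps. It bound in the last step, between 51° and 56°. Wrist torque rose from about -0.03 to +0.1 N m and the brass pointer started to move. From these I estimate the nut was dragged only 0.06–0.09 rad, well under the 0.4 rad limit, and I stopped there.
- **Backing off:** I turned it 49° counter-clockwise, which is about 4° for the nut to spring back plus about 45° of loosening. The torque returned to about zero and the pointer went back to its rest position.
- **Letting go:** I opened the fingers and raised the tool by 100 mm. The last pictures show the nut at rest, the handle still at the angle I left it, and nothing touching it.

The checks agreed with each other. The torque readings are noisy, by about 0.03 N m, so the nut twist and the back-off angle are only good to a degree or two.

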